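Chestnuts into the pan, heat on the third dot

ROBOT

A 6-joint arm with a two-finger parallel gripper is mounted at the origin on the work surface. World frame = base frame: x ahead of the robot, y to its left, z up, the work surface at z = 0. Lengths are in m, angles in rad, forces in N, time in s.
With the tool pointing down it reaches from about 0.3 to 0.875 m from the base axis. Payload 6.4 kg.
Tool frame: the origin (TCP) lies at the very end of the fingers, on their centre line; the grasp point (between the pads) lies 19 mm behind it; z points along the fingers, y is the line along which they close (so a half turn about z gives the same grasp; the last joint's range is limited). The gripper opens to 85 mm and grips with 20 to 120 N. Pads are 22 mm wide; open, the fingers measure 114 mm over their backs; the gripper's body (76 mm by 85 mm) begins 54 mm behind the grasp point. The pads swing forward as they close: fully open they stand 13 mm farther back than shut.
Start: joints at [1.135, 0.181, 1.607, -0, 1.354, -0.206], TCP at [0.131, 0.56, 0.231] pointing down, gripper open.
Joint ranges: [-2.99, 2.99], [-0.89, 2.07], [0.3, 2.58], [-1.14, 4.28], [0, 2.63], [-3.12, 3.12]. Speed limits (rad/s): [2.57, 2.57, 3.01, 3.14, 3.14, 3.14].

INTERFACE

Orientations are given as a unit quaternion [w, x, y, z].
In Python, from bench import ctrl gives the robot as it stands.
- The arm moves only by the shell command python3 jog.py 'ROWS'. ROWS is a JSON list of rows, 1 to 10 of them, each of 7 numbers: dx, dy, dz in m, then a rotation vector rx, ry, rz in rad, then the opening from 0.0 (shut) to 1.0 (fully open); each row is the pose to reach, as a shift and turn from the pose commanded when the command began, along the tool's axes at that moment; what a row does not reach only later rows make up. A row lasts 1/8 s, in which the tool goes at most 0.0625 m and 0.188 rad, less where a joint would pass 70% of its speed; a pose out of reach is approached as far as the arm can. The fingers move at their own pace and stop on an object; the grip force is fixed at half the most. Time passes only in rows, so rows that do not move let the fingers close. It prints the time, the measured TCP pose, the force, the opening and the grip force at its end.
- ctrl.get_obs(): the state, without advancing time (a new reading comes with each control period).
- ctrl.camera(name): name is "scene" or "top" or "wrist"; returns the picture (384x512x3 uint8, blue, green, red); there is no depth.
- ctrl.camera_params(name): a dict with "fovy" (degrees; the focal length in pixels is half the picture's height over the tangent of half this angle, whatever the lens; pixels are square), "cx", "cy" (the principal point, pixels), "view" (4x4, takes a point from world to camera coordinates). Camera axes: x right, y up, looking along -z (the intrinsics and any distortion apply to the point x, -y, -z); pixel columns grow to the right and rows downward; lengths in m; the calibration is good to about 2 mm. A picture is of the moment at which its call begins: read the wrist's pose just before it. camera_params takes no time and is no camera call; for the wrist camera it gives the pose at the moment of the call.
- ctrl.hand_in(): hands the job in; it is judged then, once.
The state is a dict: "time_s": time; "q": joint angles; "dq": joint speeds; "joint_efforts": joint torques, N m; "eef_pos": TCP position; "eef_rot": TCP orientation; "wrist_force": force on the tool from outside, world axes, zero at the start; "torque": the same for the moment, N m; "opening": opening from 0.0 (shut) to 1.0 (fully open); "grasp_force": force on a finger pad.
Only numpy, scipy, OpenCV 4.12 (cv2) and the standard library are available. Lean on these libraries where they do the work, as an engineer would, in place of code of your own. Each camera call takes 0.05 s, during which the arm holds its last target. There are 200 camera calls.

TASK

Use the aluminium scoop to tip at least three of the chestnuts from the baking tin into the frying pan, spilling none, and lay the scoop back down flat in the tin. Then set the cooker to the third dot clockwise from the off mark: its child-safe knob must be pulled up, turned, and pushed fully home again. Do not touch the chestnuts with the fingers, and leave the pan and the other kitchen things where they stand.

Things in the scene. Friction and masses are not known exactly. Their poses are not given: they have to be found in the camera images.
- cooker: Fixed electric cooker, white, 260 (x) x 400 (y) x 60 mm high, flat top. Origin: centre of underside; x away from the user, y left. Hotplate: radius 90, 8 mm above the top, centred at x 0, y 75 mm; knob axis at x -45, y -125 mm. Printed round the knob, 43 mm from its axis: a short black bar (off, at +x) and six black dots growing in size, each 24 degrees further clockwise.
- off_mark (a point): Centre of the off bar on the cooker's top, 43 mm from the knob axis.
- third_dot (a point): Centre of the third of the six dots clockwise from the off bar (72 degrees from it), 43 mm from the knob axis.
- knob_grip (a point): Point on the knob's vertical axis, 34 mm above the cooker's top when home; moves with the knob; x = where the pointer points, z up. Black knob: skirt 60 mm across, its top 11 mm above the cooker's top; on it a flat-sided bar grip, 54 mm long (x), 18 mm wide, from 11 to 41 mm above the cooker's top, white pointer line on its +x half.
- knob_pull (a joint): How far the knob is pulled up, m: 0 home, 0.014 stop. Stays where it is left; moving it takes about 4 N. Pins under the skirt lock the turning unless the knob is up 0.0075 or more; they go in again only at the off mark or a dot (rounded, so that they centre themselves when a few degrees off).
- knob_turn (a joint): Turn of the knob in rad, growing clockwise seen from above: 0 at the off mark (the start), 0.419 per dot, third dot 1.257, stop 2.51. Light friction of 0.04 N m, stays where it is left; about 2 degrees of play either way when locked.
- pan: Loose steel frying pan, about 1.1 kg, standing on the hotplate. Origin: centre of its underside. Rim radius 100 mm at 45 mm height, foot radius 80 mm, wall 4 mm, floor 5 mm thick; handle along its +x, reaching 255 mm from the centre and up to 68 mm high.
- pan_in (a point): Centre of the pan's inner floor, z up.
- tin: Fixed rectangular steel baking tin, outside 236 (x) x 156 (y) x 31 mm high, walls 3 mm, floor 3 mm thick. Origin: centre of its underside; x along its length, away from the user. The chestnuts lie in its +x half, the scoop in its -x half.
- tin_in (a point): Centre of the tin's inner floor.
- scoop: Loose aluminium scoop, 0.16 kg, lying in the tin. Origin: centre of the underside of its flat floor (85 mm along x, 96 wide, 2.5 thick), x to the open front, z up. Side and back walls 34 mm high, sides cut down slantwise to 6 mm at the front. Flat-sided straight handle (18 mm wide along y, 15 thick) rises from the back wall backwards at 50 degrees, end at x -115, z +112 mm.
- scoop_grip (a point): Point in the handle to grip, across its 18 mm width: at x -91, z +84 mm in the scoop's frame; axes as the scoop's.
- scoop_lip (a point): Middle of the scoop's front edge, on its underside: x +42.5 mm in the scoop's frame.
- chestnut0: One of six alike brown chestnuts: round, 34 mm across, 25 mm high, about 18 g, smooth (friction about 0.3). Origin at its centre, 12 mm above the floor it lies on.
- chestnut1: As chestnut0.
- chestnut2: As chestnut0.
- chestnut3: As chestnut0.
- chestnut4: As chestnut0.
- chestnut5: As chestnut0.
- salt_pot: White ceramic salt pot with lid, 84 mm across, 94 mm high; bystander. Origin: centre of its underside.
- measuring_cup: Aluminium measuring cup, 72 mm across, 70 mm high, handle along its +x; bystander. Origin: centre of its underside.
- canister: Steel canister with domed lid, 90 mm across, 150 mm high; bystander. Origin: centre of its underside.

How it is judged:
On the way, in this order (a step that is already met when the one before it is completed fails the run):
1. at least three chestnuts are in the pan ((distance between each of chestnut0, chestnut1, chestnut2 and pan_in below 0.095 m or distance between each of chestnut0, chestnut1, chestnut3 and pan_in below 0.095 m or distance between each of chestnut0, chestnut1, chestnut4 and pan_in below 0.095 m or distance between each of chestnut0, chestnut1, chestnut5 and pan_in below 0.095 m or distance between each of chestnut0, chestnut2, chestnut3 and pan_in below 0.095 m or distance between each of chestnut0, chestnut2, chestnut4 and pan_in below 0.095 m or distance between each of chestnut0, chestnut2, chestnut5 and pan_in below 0.095 m or distance between each of chestnut0, chestnut3, chestnut4 and pan_in below 0.095 m or distance between each of chestnut0, chestnut3, chestnut5 and pan_in below 0.095 m or distance between each of chestnut0, chestnut4, chestnut5 and pan_in below 0.095 m or distance between each of chestnut1, chestnut2, chestnut3 and pan_in below 0.095 m or distance between each of chestnut1, chestnut2, chestnut4 and pan_in below 0.095 m or distance between each of chestnut1, chestnut2, chestnut5 and pan_in below 0.095 m or distance between each of chestnut1, chestnut3, chestnut4 and pan_in below 0.095 m or distance between each of chestnut1, chestnut3, chestnut5 and pan_in below 0.095 m or distance between each of chestnut1, chestnut4, chestnut5 and pan_in below 0.095 m or distance between each of chestnut2, chestnut3, chestnut4 and pan_in below 0.095 m or distance between each of chestnut2, chestnut3, chestnut5 and pan_in below 0.095 m or distance between each of chestnut2, chestnut4, chestnut5 and pan_in below 0.095 m or distance between each of chestnut3, chestnut4, chestnut5 and pan_in below 0.095 m)), for 0.2 s.
2. after that, the knob is pulled up out of its lock (value of joint knob_pull above 0.0075 m), for 0.1 s.
3. pulled out, the knob is turned to the third dot (value of joint knob_turn between 1.15664 and 1.35664 rad and value of joint knob_pull above 0.005 m), for 0.1 s.
4. the knob is pushed fully home at the third dot (value of joint knob_turn between 1.15664 and 1.35664 rad and value of joint knob_pull below 0.0025 m), for 0.2 s.
At the end, for the whole second after the job is handed in: Three or more chestnuts in the pan, the rest in pan or tin; scoop lying in the tin (tilt under 0.4 rad, within 90 x 70 mm of its centre, under 30 mm high); knob at the third dot (1.257 +- 0.1 rad), under 2.5 mm out; pan within 30 mm of its start; all at rest (all of step 4 and (distance between each of chestnut0, chestnut1, chestnut2 and pan_in below 0.095 m or distance between each of chestnut0, chestnut1, chestnut3 and pan_in below 0.095 m or distance between each of chestnut0, chestnut1, chestnut4 and pan_in below 0.095 m or distance between each of chestnut0, chestnut1, chestnut5 and pan_in below 0.095 m or distance between each of chestnut0, chestnut2, chestnut3 and pan_in below 0.095 m or distance between each of chestnut0, chestnut2, chestnut4 and pan_in below 0.095 m or distance between each of chestnut0, chestnut2, chestnut5 and pan_in below 0.095 m or distance between each of chestnut0, chestnut3, chestnut4 and pan_in below 0.095 m or distance between each of chestnut0, chestnut3, chestnut5 and pan_in below 0.095 m or distance between each of chestnut0, chestnut4, chestnut5 and pan_in below 0.095 m or distance between each of chestnut1, chestnut2, chestnut3 and pan_in below 0.095 m or distance between each of chestnut1, chestnut2, chestnut4 and pan_in below 0.095 m or distance between each of chestnut1, chestnut2, chestnut5 and pan_in below 0.095 m or distance between each of chestnut1, chestnut3, chestnut4 and pan_in below 0.095 m or distance between each of chestnut1, chestnut3, chestnut5 and pan_in below 0.095 m or distance between each of chestnut1, chestnut4, chestnut5 and pan_in below 0.095 m or distance between each of chestnut2, chestnut3, chestnut4 and pan_in below 0.095 m or distance between each of chestnut2, chestnut3, chestnut5 and pan_in below 0.095 m or distance between each of chestnut2, chestnut4, chestnut5 and pan_in below 0.095 m or distance between each of chestnut3, chestnut4, chestnut5 and pan_in below 0.095 m) and (distance between chestnut0 and pan_in below 0.095 m or (x of chestnut0 in the frame of tin between -0.117 and 0.117 m and y of chestnut0 in the frame of tin between -0.077 and 0.077 m and z of chestnut0 in the frame of tin between 0 and 0.07 m)) and (distance between chestnut1 and pan_in below 0.095 m or (x of chestnut1 in the frame of tin between -0.117 and 0.117 m and y of chestnut1 in the frame of tin between -0.077 and 0.077 m and z of chestnut1 in the frame of tin between 0 and 0.07 m)) and (distance between chestnut2 and pan_in below 0.095 m or (x of chestnut2 in the frame of tin between -0.117 and 0.117 m and y of chestnut2 in the frame of tin between -0.077 and 0.077 m and z of chestnut2 in the frame of tin between 0 and 0.07 m)) and (distance between chestnut3 and pan_in below 0.095 m or (x of chestnut3 in the frame of tin between -0.117 and 0.117 m and y of chestnut3 in the frame of tin between -0.077 and 0.077 m and z of chestnut3 in the frame of tin between 0 and 0.07 m)) and (distance between chestnut4 and pan_in below 0.095 m or (x of chestnut4 in the frame of tin between -0.117 and 0.117 m and y of chestnut4 in the frame of tin between -0.077 and 0.077 m and z of chestnut4 in the frame of tin between 0 and 0.07 m)) and (distance between chestnut5 and pan_in below 0.095 m or (x of chestnut5 in the frame of tin between -0.117 and 0.117 m and y of chestnut5 in the frame of tin between -0.077 and 0.077 m and z of chestnut5 in the frame of tin between 0 and 0.07 m)) and x of scoop in the frame of tin between -0.09 and 0.09 m and y of scoop in the frame of tin between -0.07 and 0.07 m and z of scoop in the frame of tin below 0.03 m and angle between scoop's own z axis and vertical below 0.4 rad and linear speed of each of scoop, pan below 0.03 m/s and distance of pan from where it was at the start of the episode below 0.03 m and linear speed of each of chestnut0, chestnut1, chestnut2, chestnut3, chestnut4, chestnut5 below 0.05 m/s); the robot touches nothing.
It fails at once if a chestnut is handled with the fingers instead of the scoop (contact force between the fingers and chestnut0 above 1 N or contact force between the fingers and chestnut1 above 1 N or contact force between the fingers and chestnut2 above 1 N or contact force between the fingers and chestnut3 above 1 N or contact force between the fingers and chestnut4 above 1 N or contact force between the fingers and chestnut5 above 1 N).
It fails at once if the pan is shoved more than 30 mm or tipped (distance of pan from where it was at the start of the episode above 0.03 m or angle between pan's own z axis and vertical above 0.25 rad).
It fails at once if the salt pot, measuring cup or canister is shifted more than 25 mm (distance of any of salt_pot, measuring_cup, canister from where it was at the start of the episode above 0.025 m).
It also fails if it takes over 72 s, if anything falls off the work surface, if the arm or the gripper's body presses on something with over 40 N, if the wrist force passes 120 N, or if a joint passes its speed limit or range.

## Working session

There is one attempt and no reset: what is moved stays moved. The work goes in short steps, Python scripts to look and compute and a shell command to move; the robot and the scene stay as the last step left them, time stands still between calls to the robot, and variables do not carry over. Pictures are saved under pics/ and viewed, at most 14 in all, crops included, and the job is handed in when it is done.

```bash
ls; mkdir -p pics; python3 - <<'E'
from bench import ctrl
import cv2, numpy as np
for n in ["scene","top"]:
    cv2.imwrite(f"pics/{n}0.png",ctrl.camera(n))
for n in ["scene","top","wrist"]:
    p=ctrl.camera_params(n);print(n,{k:(np.round(v,4).tolist() if k=='view' else v) for k,v in p.items()})
o=ctrl.get_obs();print(o)
E
```

```text
bench.py
jog.py
pics
scene {'fovy': 54.096275182830865, 'cx': 255.63540147948123, 'cy': 188.42233969162223, 'view': [[-0.7382, 0.6745, -0.0085, 0.5098], [-0.3905, -0.4171, 0.8207, 0.1144], [0.55, 0.6092, 0.5713, -1.335], [0.0, 0.0, 0.0, 1.0]]}
top {'fovy': 57.95969705933231, 'cx': 255.3845671858427, 'cy': 194.22479922311524, 'view': [[-0.0215, -0.9998, 0.0058, -0.0953], [0.9973, -0.021, 0.0707, -0.6241], [-0.0706, 0.0073, 0.9975, -0.9152], [0.0, 0.0, 0.0, 1.0]]}
wrist {'fovy': 67.8713850505986, 'cx': 255.33013418212704, 'cy': 194.02427846904493, 'view': [[0.2285, 0.9735, -0.0011, -0.5741], [-0.9356, 0.2193, -0.2766, 0.0363], [-0.2691, 0.0643, 0.961, -0.3789], [0.0, 0.0, 0.0, 1.0]]}
{'time_s': 0.1, 'q': array([ 1.13468688e+00,  1.81478994e-01,  1.60789277e+00, -1.63949595e-05,
        1.35382069e+00, -2.06318941e-01]), 'dq': array([-0.00070609, -0.0019588 ,  0.00013926,  0.00197994, -0.00059105,
       -0.0007638 ]), 'joint_efforts': array([-7.50384479e-04, -4.45885062e+01, -3.52234268e+01, -4.10193834e-04,
        4.28534011e-03, -3.09269615e-05]), 'eef_pos': array([0.1307539 , 0.55942562, 0.23047473]), 'eef_rot': array([-2.44949497e-04,  1.14640836e-01,  9.93406684e-01, -7.61515642e-04]), 'wrist_force': array([-0.05050881,  0.1114164 , -0.18266025]), 'torque': array([-0.01723918, -0.01650878,  0.02308444]), 'grasp_force': 0.0, 'opening': 0.9983469978879755}
```

View pics/top0.png

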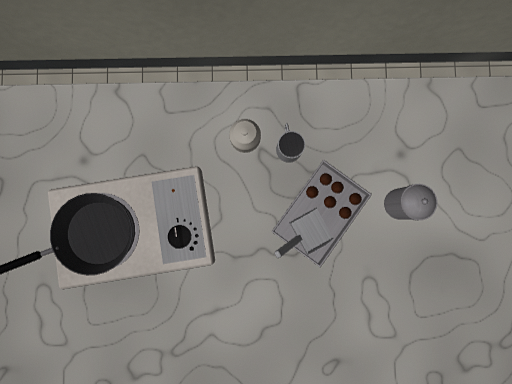

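View pics/scene0.png

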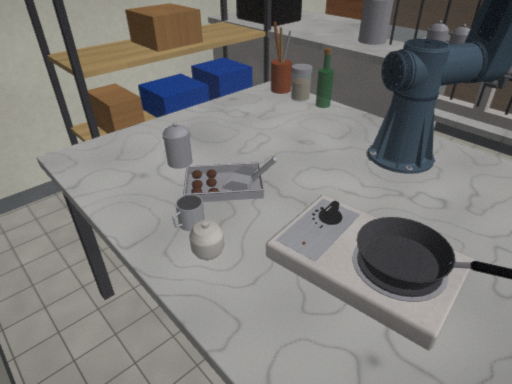

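The top view shows the cooker on the left, with the pan at (95,233) and the knob at (180,236). The tin is in the middle, with corners near (323,162), (370,193), (320,264) and (274,232). Six brown chestnuts lie in its far half, and the scoop handle end is near (279,254). The scene view agrees.

```bash
cat > h.py <<'E'
from bench import ctrl
import cv2, numpy as np
from scipy.spatial.transform import Rotation as R
def params(n):
    p=ctrl.camera_params(n); f=192/np.tan(np.radians(p['fovy']/2)); return f,p['cx'],p['cy'],np.array(p['view'])
def cast(P,uv,z):
    f,cx,cy,V=P; uv=np.atleast_2d(uv).astype(float)
    d=np.c_[(uv[:,0]-cx)/f,-(uv[:,1]-cy)/f,-np.ones(len(uv))]@V[:3,:3]
    c=-V[:3,:3].T@V[:3,3]
    return c+d*((z-c[2])/d[:,2])[:,None]
def proj(P,X):
    f,cx,cy,V=P; c=np.atleast_2d(X)@V[:3,:3].T+V[:3,3]
    return np.c_[cx+f*c[:,0]/-c[:,2],cy-f*c[:,1]/-c[:,2]]
def chest(im,amin=20):
    h=cv2.cvtColor(im,cv2.COLOR_BGR2HSV)
    m=((h[...,1]>110)&((h[...,0]<20)|(h[...,0]>170))&(h[...,2]>25)).astype(np.uint8)
    n,l,s,c=cv2.connectedComponentsWithStats(m)
    return [(c[i],s[i,4]) for i in range(1,n) if s[i,4]>=amin]
def tcp():
    o=ctrl.get_obs(); q=o['eef_rot']; return o['eef_pos'],R.from_quat(np.r_[q[1:],q[0]])
E
python3 - <<'E'
from h import *
np.set_printoptions(precision=4,suppress=True)
P=params("top"); im=cv2.imread("pics/top0.png")
c=[(a,b) for a,b in chest(im)]
for a,b in c: print('ch',a,b,cast(P,a,0.018)[0])
t=cast(P,[(323,162),(370,193),(320,264),(274,232)],.031);print('tin',t,[np.linalg.norm(t[i]-t[i-1]) for i in range(4)])
k=cast(P,[(49,192),(199,167),(213,263),(62,287)],.06);print('cooker',k,[np.linalg.norm(k[i]-k[i-1]) for i in range(4)])
s=cv2.resize(im[140:280,260:390],None,fx=5,fy=5,interpolation=cv2.INTER_CUBIC)
s2=cv2.resize(im[160:290,40:220],None,fx=3.3,fy=3.3,interpolation=cv2.INTER_CUBIC)
s=cv2.resize(s,(483,520))
W=np.zeros((600,800,3),np.uint8); 
a=cv2.resize(im[155:275,265:375],(396,432)); b=cv2.resize(im[160:290,130:220],(360,520)); W[:432,:396]=a; W[:520,400:760]=b
cv2.imwrite("pics/crop1.png",W)
E
```

```text
ch [324.9011 178.956 ] 91 [ 0.66   -0.2992  0.018 ]
ch [336.6196 187.0652] 92 [ 0.6371 -0.3303  0.018 ]
ch [311.4348 191.7935] 92 [ 0.6256 -0.2612  0.018 ]
ch [354.4516 198.4946] 93 [ 0.6049 -0.3777  0.018 ]
ch [329.2737 201.5895] 95 [ 0.5979 -0.3089  0.018 ]
ch [344.3407 212.4945] 91 [ 0.5675 -0.3487  0.018 ]
tin [[ 0.7047 -0.293   0.031 ]
 [ 0.6181 -0.4163  0.031 ]
 [ 0.4327 -0.2754  0.031 ]
 [ 0.5195 -0.1559  0.031 ]] [np.float64(0.23036385921610156), np.float64(0.1507129278350302), np.float64(0.23285816934406506), np.float64(0.14773840088337528)]
cooker [[0.6363 0.4256 0.06  ]
 [0.6935 0.0372 0.06  ]
 [0.4452 0.0039 0.06  ]
 [0.3934 0.3878 0.06  ]] [np.float64(0.24574782460671554), np.float64(0.3926227614639647), np.float64(0.2505305623443301), np.float64(0.387350190853768)]
```

View pics/crop1.png

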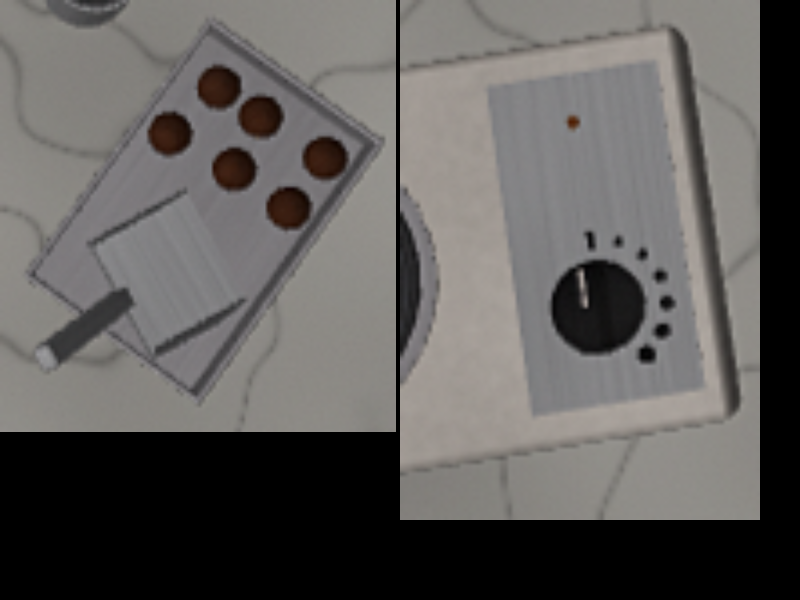

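```bash
python3 - <<'E'
from h import *
np.set_printoptions(precision=4,suppress=True)
P=params("top"); im=cv2.imread("pics/top0.png")
L=lambda a:np.array(a)/3.6+[265,155]
K=lambda a:(np.array(a)-[400,0])/4+[130,160]
t=cast(P,L([(210,20),(383,140),(198,400),(30,273)]),.031)[:,:2];e=[np.linalg.norm(t[i]-t[i-1]) for i in range(4)]
ax=t[0]-t[3]+t[1]-t[2];print('tin c',t.mean(0),'yaw',np.degrees(np.arctan2(ax[1],ax[0])),e)
d=cast(P,K([(590,240),(618,241),(643,254),(660,275),(667,302),(662,330),(647,354)]),.06)[:,:2]
A=np.c_[2*d,np.ones(7)];x=np.linalg.lstsq(A,(d**2).sum(1),rcond=None)[0];r=np.sqrt(x[2]+x[0]**2+x[1]**2)
print('knob',x[:2],r,np.degrees(np.unwrap(np.arctan2(*(d-x[:2]).T[::-1]))))
print('knob skirt',cast(P,K([(598,307)]),.071))
k=cast(P,[(49,191),(200,166.5),(214,264),(61.5,288)],.06)[:,:2]
# scoop
s=cast(P,L([(187,192),(243,300)]),.010)[:,:2];print('lip corners',s,np.linalg.norm(s[0]-s[1]),s.mean(0))
b=cast(P,L([(90,243),(157,355)]),.037)[:,:2];print('back corners',b,np.linalg.norm(b[0]-b[1]),b.mean(0))
v=s.mean(0)-b.mean(0);print('len',np.linalg.norm(v),np.degrees(np.arctan2(v[1],v[0])))
w=s[0]-s[1];print('yaw by lip',np.degrees(np.arctan2(w[1],w[0]))-90)
h=cast(P,L([(45,357)]),.117);print('handle end',h)
# pan
g=cv2.cvtColor(im,cv2.COLOR_BGR2GRAY)
m=(g<65).astype(np.uint8);m[:, :48]=0;m[:,145:]=0;m=cv2.morphologyEx(m,cv2.MORPH_OPEN,np.ones((9,9)))
c=max(cv2.findContours(m,0,2)[0],key=cv2.contourArea);el=cv2.fitEllipse(c);print(el)
pc=cast(P,el[0],.113)[0];print('pan',pc, np.linalg.norm(cast(P,[el[0][0]+el[1][0]/2,el[0][1]],.113)-pc))
pb=cast(P,[(38,253.5)],.13)[0];print('handle pt',pb)
# scene camera chestnut triangulation check
S=params("scene"); print('proj to scene of tin c,knob,pan',proj(S,[[*t.mean(0),.003],[*x[:2],.101],[*pc[:2],.073],[*t[0],.031],[*t[2],.031]]))
E
```

```text
tin c [ 0.5685 -0.2858] yaw -37.242359618430484 [np.float64(0.23263484098625295), np.float64(0.15654488704133723), np.float64(0.23759534336779953), np.float64(0.15415297824184376)]
knob [0.5143 0.0878] 0.04303451512810303 [   8.2882  -15.9233  -40.3708  -63.7657  -87.7594 -112.1275 -136.2129]
knob skirt [[0.5143 0.0867 0.071 ]]
lip corners [[ 0.5805 -0.2762]
 [ 0.4981 -0.3157]] 0.09141573033873376 [ 0.5393 -0.296 ]
back corners [[ 0.5439 -0.1985]
 [ 0.4612 -0.2452]] 0.09493651916410834 [ 0.5025 -0.2219]
len 0.08274070050952789 -63.591924554048006
yaw by lip -64.35891270132703
handle end [[ 0.4697 -0.1579  0.117 ]]
((91.81645965576172, 233.34539794921875), (79.23583984375, 84.42340087890625), 65.18147277832031)
pan [0.5291 0.2893 0.113 ] 0.09554861051696846
handle pt [0.4851 0.4073 0.13  ]
proj to scene of tin c,knob,pan [[223.3068 184.0099]
 [330.9297 204.4896]
 [398.4523 258.0685]
 [183.6501 193.2794]
 [258.2006 162.0234]]
```

The measured sizes agree with the given ones: tin 235x155, dot circle 43.0 mm, and the handle end lands where predicted. Next I compute the scoop grasp, with the tool along the handle.

```bash
cat >> h.py <<'E'
TIN=np.array([.5685,-.2858]);TY=-37.2
PAN=np.array([.5291,.2893,.073]);KN=np.array([.5143,.0875]);CY=8.3
def Rs(yaw,tilt=0):  # scoop attitude; tilt>0 nose down (deg)
    return R.from_euler('ZY',[yaw,tilt],degrees=True)
def toolR(S):  # tool along the handle, y = scoop y
    z=np.array([np.cos(np.radians(50)),0,-np.sin(np.radians(50))]);y=np.array([0,1,0.])
    return S*R.from_matrix(np.c_[np.cross(y,z),y,z])
TZ=np.array([np.cos(np.radians(50)),0,-np.sin(np.radians(50))])
GRIP=np.array([-.091,0,.084])
def scoop_tcp(origin,S): return np.array(origin)+S.apply(GRIP+.019*TZ), toolR(S)
def rel(p,Rt,show=True):
    p0,R0=tcp(); d=R0.inv().apply(np.array(p)-p0); w=(R0.inv()*Rt).as_rotvec()
    n=max(np.linalg.norm(d)/.0625,np.linalg.norm(w)/.188)
    if show: print(np.round(d,4).tolist(),np.round(w,4).tolist(),'rows>=%.1f'%n)
    return d,w
E
python3 - <<'E'
from h import *
S=Rs(-64); o=np.r_[np.array([.539,-.296])-.0425*S.apply([1,0,0])[:2],.003]
p,Rt=scoop_tcp(o,S);print(o,p)
z=Rt.apply([0,0,1]);rel(p-.1*z,Rt);rel(p,Rt)
E
```

```text
[ 0.52036923 -0.25780125  0.003     ] [ 0.48583126 -0.18698793  0.07244516]
[-0.4752, -0.596, 0.0822] [0.3078, -0.6506, 0.8505] rows>=12.3
[-0.5158, -0.6457, 0.1589] [0.3078, -0.6506, 0.8505] rows>=13.5
```

```bash
python3 jog.py '[[-0.475,-0.596,0.03,0.308,-0.651,0.85,1],[-0.475,-0.596,0.03,0.308,-0.651,0.85,1],[-0.475,-0.596,0.03,0.308,-0.651,0.85,1],[-0.475,-0.596,0.03,0.308,-0.651,0.85,1],[-0.475,-0.596,0.03,0.308,-0.651,0.85,1],[-0.475,-0.596,0.03,0.308,-0.651,0.85,1],[-0.475,-0.596,0.03,0.308,-0.651,0.85,1],[-0.475,-0.596,0.03,0.308,-0.651,0.85,1],[-0.475,-0.596,0.03,0.308,-0.651,0.85,1],[-0.475,-0.596,0.03,0.308,-0.651,0.85,1]]'
python3 - <<'E'
from h import *
S=Rs(-64); o=np.r_[np.array([.539,-.296])-.0425*S.apply([1,0,0])[:2],.003]
p,Rt=scoop_tcp(o,S);z=Rt.apply([0,0,1]);rel(p-.1*z,Rt)
print(ctrl.get_obs()['q'])
E
```

```text
time_s: 1.35
eef_pos: [0.3991, -0.006, 0.2067]
eef_rot: [0.29, 0.498, 0.797, -0.18]
wrist_force: [1.2, 0.5, 0.2]
opening: 1.003
grasp_force: 0.0
[-0.0675, -0.0017, 0.1318] [0.0021, -0.0003, -0.0001] rows>=2.4
[ 0.1858257  -0.22444889  2.21913256 -0.77853555  1.07917819  0.09023437]
```

```bash
python3 jog.py '[[-0.0675,-0.002,0.132,0,0,0,1],[-0.0675,-0.002,0.132,0,0,0,1],[-0.0675,-0.002,0.132,0,0,0,1],[-0.0675,-0.002,0.132,0,0,0,1],[-0.0675,-0.002,0.132,0,0,0,1]]'
python3 - <<'E'
from h import *
S=Rs(-64); o=np.r_[np.array([.539,-.296])-.0425*S.apply([1,0,0])[:2],.003]
p,Rt=scoop_tcp(o,S);rel(p,Rt)
P=params("wrist");cv2.imwrite("pics/w1.png",ctrl.camera("wrist"))
ends=o+S.apply([[-.115,.0,.112],[-.091,0,.084]]);print(proj(P,ends))
E
```

```text
time_s: 1.98
eef_pos: [0.4566, -0.1274, 0.1489]
eef_rot: [0.29, 0.498, 0.797, -0.181]
wrist_force: [0.3, -0.1, 0.6]
opening: 1.0
grasp_force: 0.0
[-0.0018, 0.0001, 0.1012] [0.001, -0.0009, -0.0003] rows>=1.6
[[254.80152613 217.22098897]
 [254.86647254 201.85065293]]
```

View pics/w1.png

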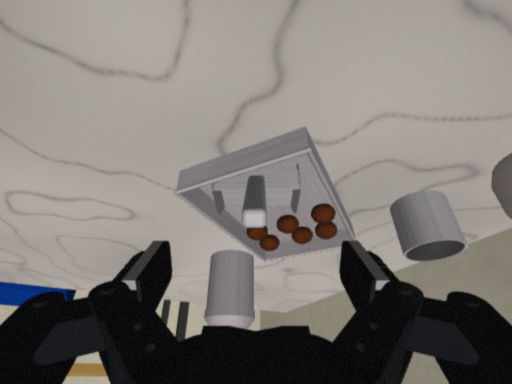

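The wrist view shows the handle end at (255,217), exactly as predicted, and centred between the fingers. I advance and grip.

```bash
python3 jog.py '[[-0.001,0,0.05,0,0,0,1],[-0.002,0,0.08,0,0,0,1],[-0.002,0,0.101,0,0,0,1],[-0.002,0,0.101,0,0,0,0],[-0.002,0,0.101,0,0,0,0],[-0.002,0,0.101,0,0,0,0],[-0.002,0,0.101,0,0,0,0],[-0.002,0,0.101,0,0,0,0]]'
python3 - <<'E'
from h import *
S=Rs(-64); o=np.r_[np.array([.539,-.296])-.0425*S.apply([1,0,0])[:2],.003]
p,Rt=scoop_tcp(o,S);rel(p,Rt)
d,w=rel(p+[0,0,.06],Rt)
u=Rs(TY).apply([[1,0,0],[0,1,0]])
S2=Rs(TY); p2,R2=scoop_tcp([*(TIN-.05*u[0][:2]+.024*u[1][:2]),.063],S2); rel(p2,R2)
E
```

```text
time_s: 3.02
eef_pos: [0.4868, -0.1873, 0.0738]
eef_rot: [0.291, 0.498, 0.797, -0.18]
wrist_force: [-2.4, 3.9, 6.3]
opening: 0.203
grasp_force: 59.8
[0.0014, -0.0007, 0.0006] [0.0025, 0.0008, -0.0006] rows>=0.0
[-0.0372, -0.0006, -0.0453] [0.0025, 0.0008, -0.0006] rows>=0.9
[-0.0367, -0.0062, -0.0458] [-0.2983, 0.0014, -0.3588] rows>=2.5
```

```bash
python3 jog.py '[[-0.006,0,-0.008,0,0,0,0],[-0.018,0,-0.022,0,0,0,0],[-0.037,0,-0.045,0,0,0,0],[-0.037,-0.002,-0.045,-0.1,0,-0.12,0],[-0.037,-0.004,-0.045,-0.2,0,-0.24,0],[-0.037,-0.006,-0.046,-0.298,0,-0.359,0],[-0.037,-0.006,-0.046,-0.298,0,-0.359,0],[-0.037,-0.006,-0.046,-0.298,0,-0.359,0]]'
python3 - <<'E'
from h import *
u=Rs(TY).apply([[1,0,0],[0,1,0]])
S2=Rs(TY); p2,R2=scoop_tcp([*(TIN-.05*u[0][:2]+.024*u[1][:2]),.004],S2); rel(p2,R2)
P=params("top");im=ctrl.camera("top");cv2.imwrite("pics/t2.png",cv2.resize(im[120:290,240:430],None,fx=3.5,fy=3.5,interpolation=cv2.INTER_CUBIC))
p,r=tcp();o=p-S2.apply(GRIP+.019*TZ)
print(o,(proj(P,o+S2.apply([[.0425,.048,.006],[.0425,-.048,.006],[-.0425,.048,.034],[-.0425,-.048,.034]]))-[240,120])*3.5)
S=params("scene");im=ctrl.camera("scene");cv2.imwrite("pics/s2.png",cv2.resize(im[80:260,140:320],None,fx=3.3,fy=3.3,interpolation=cv2.INTER_CUBIC))
E
```

```text
time_s: 4.03
eef_pos: [0.4792, -0.1889, 0.1312]
eef_rot: [0.323, 0.299, 0.891, -0.11]
wrist_force: [0.0, 0.1, -1.4]
opening: 0.202
grasp_force: 59.0
[0.0363, 0.0009, 0.0449] [-0.0011, -0.0018, 0.0012] rows>=0.9
[ 0.54205826 -0.23682768  0.06209988] [[212.11961465 275.08821564]
 [318.89825916 352.03303409]
 [147.89387023 369.82623393]
 [258.5379586  450.14075505]]
```

View pics/t2.png

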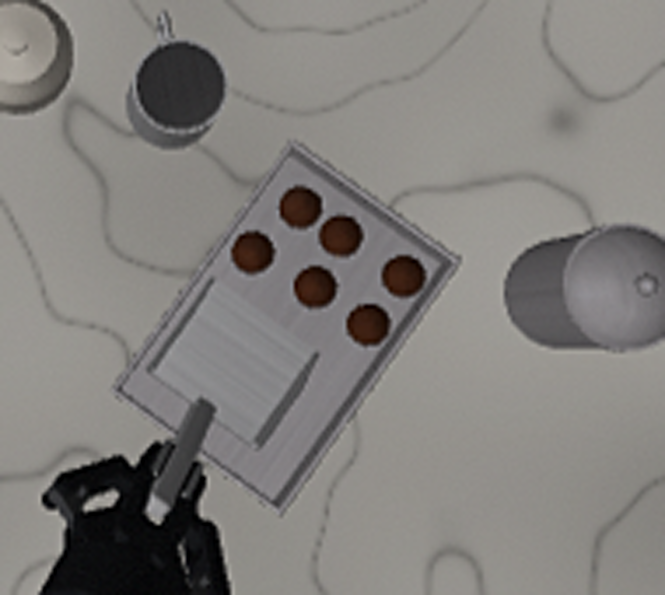

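```bash
python3 jog.py '[[0.018,0,0.023,0,0,0,0],[0.03,0.001,0.037,0,0,0,0],[0.034,0.001,0.042,0,0,0,0],[0.036,0.001,0.0445,0,0,0,0],[0.037,0.001,0.0455,0,0,0,0],[0.037,0.001,0.0455,0,0,0,0]]'
python3 - <<'E'
from h import *
u=Rs(TY).apply([[1,0,0],[0,1,0]])
S2=Rs(TY); p2,R2=scoop_tcp([*(TIN+.067*u[0][:2]+.023*u[1][:2]),.003],S2); rel(p2,R2)
p,r=tcp();print(p-S2.apply(GRIP+.019*TZ))
E
```

```text
time_s: 4.88
eef_pos: [0.4823, -0.1889, 0.0738]
eef_rot: [0.324, 0.3, 0.89, -0.109]
wrist_force: [1.1, -0.8, -0.0]
opening: 0.203
grasp_force: 59.2
[-0.0875, -0.002, 0.0754] [-0.0008, 0.0009, -0.0007] rows>=1.8
[ 0.54507181 -0.2364914   0.00438108]
```

```bash
python3 jog.py '[[-0.004,0,0.005,0,0,0,0],[-0.01,0,0.01,0,0,0,0],[-0.016,0,0.015,0,0,0,0],[-0.022,0,0.02,0,0,0,0],[-0.028,-0.001,0.025,0,0,0,0],[-0.034,-0.001,0.03,0,0,0,0],[-0.04,-0.001,0.035,0,0,0,0],[-0.046,-0.001,0.04,0,0,0,0],[-0.052,-0.001,0.045,0,0,0,0],[-0.056,-0.001,0.048,0,0,0,0]]'
python3 - <<'E'
from h import *
u=Rs(TY).apply([[1,0,0],[0,1,0]])
S2=Rs(TY); p2,R2=scoop_tcp([*(TIN+.067*u[0][:2]+.023*u[1][:2]),.003],S2); rel(p2,R2)
P=params("top");im=ctrl.camera("top");cv2.imwrite("pics/t3.png",cv2.resize(im[120:290,240:430],None,fx=3.5,fy=3.5,interpolation=cv2.INTER_CUBIC))
for c,a in chest(im):
    X=cast(P,c,.018)[0][:2]-TIN; print(u[:,:2]@X,a)
E
```

```text
time_s: 6.12
eef_pos: [0.5409, -0.2345, 0.0738]
eef_rot: [0.325, 0.3, 0.89, -0.11]
wrist_force: [-3.9, 3.8, 8.4]
opening: 0.203
grasp_force: 60.7
[-0.0306, -0.0011, 0.0276] [-0.0006, 0.0022, -0.0006] rows>=0.7
[0.08293151 0.02466286] 388
[ 0.08491987 -0.05150131] 94
[ 0.03730095 -0.05082725] 92
```

```bash
python3 jog.py '[[-0.004,0,0.003,0,0,0,0],[-0.009,0,0.0075,0,0,0,0],[-0.014,0,0.0115,0,0,0,0],[-0.019,-0.001,0.016,0,0,0,0],[-0.024,-0.001,0.02,0,0,0,0]]'
python3 - <<'E'
from h import *
u=Rs(TY).apply([[1,0,0],[0,1,0]])
S2=Rs(TY); p2,R2=scoop_tcp([*(TIN+.067*u[0][:2]+.023*u[1][:2]),.003],S2); rel(p2,R2)
P=params("top");im=ctrl.camera("top");cv2.imwrite("pics/t4.png",cv2.resize(im[130:250,270:400],None,fx=5,fy=5,interpolation=cv2.INTER_CUBIC))
for c,a in chest(im):
    X=cast(P,c,.018)[0][:2]-TIN; print(u[:,:2]@X,a)
E
```

```text
time_s: 6.8
eef_pos: [0.5649, -0.254, 0.0738]
eef_rot: [0.325, 0.3, 0.89, -0.11]
wrist_force: [-5.6, 3.8, 9.9]
opening: 0.202
grasp_force: 60.9
[-0.007, -0.0001, 0.0076] [-0.0007, 0.0019, -0.0005] rows>=0.2
[0.08453718 0.02381436] 386
[ 0.08522436 -0.05172233] 99
[ 0.0375879  -0.05088035] 94
```

View pics/t4.png

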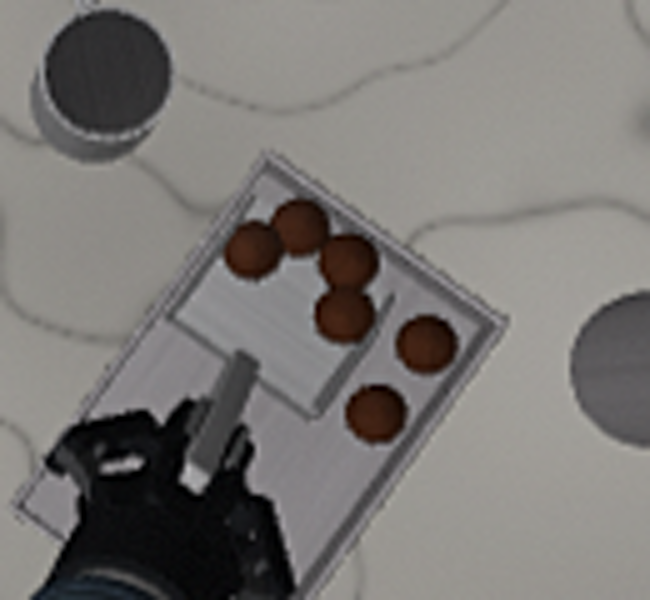

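Four chestnuts are on or against the scoop floor. I push the last 10 mm, then tip the nose up about the back edge.

```bash
python3 jog.py '[[-0.003,0,0.003,0,0,0,0],[-0.006,0,0.0055,0,0,0,0],[-0.007,0,0.0072,0,0,0,0]]'
python3 - <<'E'
from h import *
S2=Rs(TY);p,r=tcp();o=p-S2.apply(GRIP+.019*TZ)
u=Rs(TY).apply([[1,0,0],[0,1,0]]);print(u[:,:2]@(o[:2]-TIN),o)
be=o+S2.apply([-.0425,0,0])
for t,dz in((-6,.001),(-12,.002),(-18,.003),(-24,.006),(-24,.04),(-24,.12)):
    S=Rs(TY,t); rel(*scoop_tcp(be+[0,0,dz]-S.apply([-.0425,0,0]),S))
E
```

```text
time_s: 7.22
eef_pos: [0.5734, -0.2604, 0.0736]
eef_rot: [0.326, 0.3, 0.89, -0.11]
wrist_force: [-8.7, 6.1, 17.4]
opening: 0.199
grasp_force: 62.0
[0.06731233 0.02321171] [ 0.63615007 -0.30800816  0.00419561]
[0.0074, -0.0, -0.0021] [-0.0005, -0.1009, -0.0004] rows>=0.5
[0.015, -0.0, -0.0034] [-0.0005, -0.2056, -0.0004] rows>=1.1
[0.0225, -0.0, -0.0038] [-0.0005, -0.3103, -0.0003] rows>=1.7
[0.0287, -0.0, -0.0049] [-0.0005, -0.415, -0.0003] rows>=2.2
[0.0068, -0.0, -0.0309] [-0.0005, -0.415, -0.0003] rows>=2.2
[-0.0449, -0.0, -0.092] [-0.0005, -0.415, -0.0003] rows>=2.2
```

```bash
python3 jog.py '[[0.004,0,-0.001,0,-0.05,0,0],[0.0074,0,-0.002,0,-0.1,0,0],[0.011,0,-0.003,0,-0.15,0,0],[0.015,0,-0.0035,0,-0.205,0,0],[0.019,0,-0.0038,0,-0.26,0,0],[0.0225,0,-0.004,0,-0.31,0,0],[0.0255,0,-0.0045,0,-0.36,0,0],[0.0287,0,-0.005,0,-0.415,0,0],[0.02,0,-0.016,0,-0.415,0,0],[0.0068,0,-0.031,0,-0.415,0,0]]'
python3 jog.py '[[-0.002,0,-0.012,0,0,0,0],[-0.008,0,-0.024,0,0,0,0],[-0.01,0,-0.03,0,0,0,0]]'
python3 - <<'E'
from h import *
u=Rs(TY).apply([[1,0,0],[0,1,0]])
S=Rs(TY,-24);p,r=tcp();o=p-S.apply(GRIP+.019*TZ);print(o)
im=ctrl.camera("top");cv2.imwrite("pics/t5.png",cv2.resize(im[130:270,260:400],None,fx=4,fy=4,interpolation=cv2.INTER_CUBIC))
P=params("top");print([(np.round(u[:,:2]@(cast(P,c,.018)[0][:2]-TIN),3),a) for c,a in chest(im)])
E
```

```text
time_s: 8.48
eef_pos: [0.516, -0.2382, 0.2242]
eef_rot: [0.46, 0.278, 0.83, -0.152]
wrist_force: [0.4, 1.0, -2.4]
opening: 0.207
grasp_force: 59.4
time_s: 8.85
eef_pos: [0.5022, -0.2322, 0.2403]
eef_rot: [0.457, 0.281, 0.829, -0.158]
wrist_force: [-1.2, -0.3, -2.8]
opening: 0.203
grasp_force: 59.4
[ 0.58201795 -0.29282143  0.20892443]
[(array([ 0.028, -0.005]), np.int32(277)), (array([ 0.025, -0.063]), np.int32(286))]
```

View pics/t5.png

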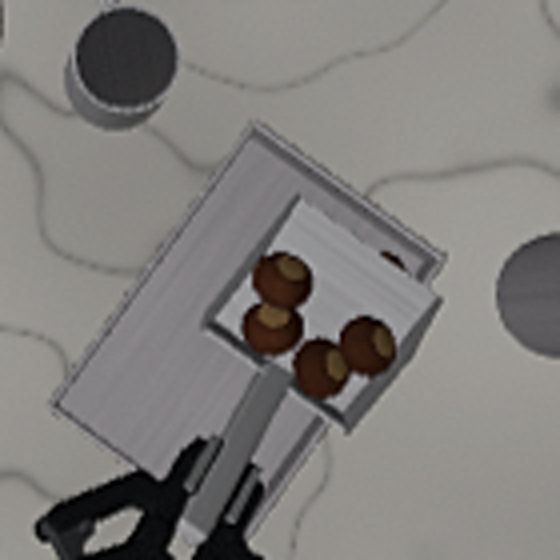

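Four chestnuts are settled at the back of the scoop. I carry them to the pan.

```bash
cat >> h.py <<'E'
PY=28.7
def pour(tilt,lz,back=.025,show=True):
    S=Rs(PY,tilt); r=Rs(PY).apply([1,0,0]); L=np.array([*PAN[:2],lz])-back*r
    return rel(*scoop_tcp(L-S.apply([.0425,0,0]),S),show)
E
python3 - <<'E'
from h import *
pour(-24,.25); print(ctrl.get_obs()['q'])
E
```

```text
[0.1722, 0.2789, -0.3205] [-1.0147, -0.0963, -0.558] rows>=7.3
[-0.63477246 -0.32971291  2.39004978 -0.29349406  0.07305457 -1.27062462]
```

```bash
python3 - <<'E'
from h import *
S=Rs(TY,-24);p,r=tcp();o=p-S.apply(GRIP+.019*TZ)
S=Rs(TY,-12); rel(*scoop_tcp(o,S)); pour(-12,.25)
E
```

```text
[-0.0217, -0.0, -0.0033] [-0.0088, 0.1039, -0.0002] rows>=0.6
[0.1467, 0.2842, -0.3337] [-0.9508, 0.0892, -0.661] rows>=7.4
```

```bash
python3 jog.py '[[-0.01,0,-0.002,-0.004,0.05,0,0],[-0.0217,0,-0.0033,-0.009,0.104,0,0],[-0.018,0.01,-0.015,-0.04,0.104,-0.02,0],[-0.007,0.03,-0.04,-0.11,0.103,-0.07,0],[0.006,0.055,-0.067,-0.19,0.102,-0.13,0],[0.02,0.08,-0.095,-0.27,0.101,-0.185,0],[0.033,0.105,-0.124,-0.355,0.099,-0.245,0],[0.046,0.13,-0.153,-0.44,0.098,-0.305,0],[0.06,0.155,-0.182,-0.52,0.097,-0.36,0]]'
python3 - <<'E'
from h import *
pour(-12,.22); print(ctrl.get_obs()['q'])
E
```

```text
time_s: 10.02
eef_pos: [0.4558, 0.0042, 0.2834]
eef_rot: [0.436, 0.011, 0.9, -0.008]
wrist_force: [0.5, 1.9, 2.1]
opening: 0.204
grasp_force: 59.4
[0.0595, 0.2075, -0.0433] [-0.4173, -0.0054, -0.3227] rows>=3.5
[-0.55303847 -0.89460825  2.50686844  0.58656773  0.78806817 -2.35720096]
```

```bash
python3 - <<'E'
from h import *
p,r=tcp();print('sc att',(r*toolR(Rs(0)).inv()).as_euler('ZYX',degrees=True))
S=Rs(-1.5,-6); rel(p+[.06,0,0],toolR(S)); pour(-6,.22,-.04)
E
```

```text
sc att [ -1.47895506 -11.74138899  -0.22882488]
[-0.0371, 0.0016, 0.0471] [-0.0029, 0.1002, 0.0027] rows>=1.0
[0.0111, 0.2428, -0.0042] [-0.4, 0.0968, -0.3443] rows>=3.9
```

```bash
python3 jog.py '[[-0.009,0,0.012,0,0.025,0,0],[-0.018,0,0.024,0,0.05,0,0],[-0.028,0.001,0.035,0,0.075,0,0],[-0.036,0.005,0.045,-0.01,0.1,-0.01,0],[-0.034,0.02,0.043,-0.04,0.1,-0.03,0],[-0.03,0.045,0.039,-0.08,0.1,-0.065,0],[-0.025,0.075,0.033,-0.13,0.1,-0.105,0],[-0.02,0.105,0.028,-0.18,0.1,-0.15,0],[-0.014,0.135,0.022,-0.23,0.1,-0.195,0]]'
python3 - <<'E'
from h import *
p,r=tcp();print('sc att',(r*toolR(Rs(0)).inv()).as_euler('ZYX',degrees=True))
pour(-6,.22,-.04);pour(-6,.16,-.02); print(ctrl.get_obs()['q'])
im=ctrl.camera("top");print(chest(im))
E
```

```text
time_s: 11.15
eef_pos: [0.4848, 0.1393, 0.2808]
eef_rot: [0.388, -0.127, 0.911, 0.054]
wrist_force: [-1.0, -0.0, -2.5]
opening: 0.206
grasp_force: 59.5
sc att [15.90875428 -6.07411065 -0.04450981]
[0.0045, 0.1127, 0.0015] [-0.1613, 0.0012, -0.1545] rows>=1.8
[0.0612, 0.1083, 0.0291] [-0.1613, 0.0012, -0.1545] rows>=2.0
[-0.16079016 -0.58669171  2.33771732  0.494902    0.69796576 -2.27780624]
[(array([354.61458333, 198.48958333]), np.int32(96)), (array([134.04545455, 219.3219697 ]), np.int32(264)), (array([344.40217391, 212.48913043]), np.int32(92)), (array([114.49626866, 225.4738806 ]), np.int32(268))]
```

```bash
python3 jog.py '[[0.003,0.025,0.001,-0.035,0,-0.035,0],[0.005,0.055,0.002,-0.08,0,-0.075,0],[0.01,0.085,0.004,-0.12,0,-0.115,0],[0.03,0.105,0.014,-0.15,0.001,-0.145,0],[0.05,0.108,0.024,-0.161,0.001,-0.1545,0],[0.061,0.108,0.029,-0.161,0.001,-0.1545,0],[0.061,0.108,0.029,-0.161,0.001,-0.1545,0]]'
python3 - <<'E'
from h import *
for t,z,b in((0,.15,0),(6,.14,.01),(12,.13,.02),(18,.122,.02),(26,.117,.025),(34,.112,.025),(42,.11,.03),(50,.108,.03),(58,.107,.03),(66,.107,.03)): pour(t,z,b)
im=ctrl.camera("top");cv2.imwrite("pics/t6.png",cv2.resize(im[160:300,20:220],None,fx=4,fy=4,interpolation=cv2.INTER_CUBIC))
E
```

```text
time_s: 12.08
eef_pos: [0.4357, 0.2362, 0.2167]
eef_rot: [0.379, -0.227, 0.892, 0.096]
wrist_force: [0.0, -0.1, -2.6]
opening: 0.201
grasp_force: 59.7
[0.0076, 0.0017, -0.0119] [-0.0019, 0.1053, -0.002] rows>=0.6
[0.0074, 0.0017, -0.015] [-0.0017, 0.21, -0.0021] rows>=1.1
[0.007, 0.0017, -0.0166] [-0.0016, 0.3147, -0.0022] rows>=1.7
[-0.0019, 0.0017, -0.0108] [-0.0015, 0.4194, -0.0023] rows>=2.2
[-0.0141, 0.0018, -0.0083] [-0.0014, 0.559, -0.0024] rows>=3.0
[-0.0293, 0.0018, 0.0005] [-0.0012, 0.6987, -0.0025] rows>=3.7
[-0.0422, 0.0018, 0.0062] [-0.001, 0.8383, -0.0026] rows>=4.5
[-0.0573, 0.0019, 0.0179] [-0.0009, 0.9779, -0.0027] rows>=5.2
[-0.0716, 0.0019, 0.031] [-0.0007, 1.1175, -0.0028] rows>=5.9
[-0.0847, 0.002, 0.0455] [-0.0005, 1.2572, -0.0029] rows>=6.7
```

View pics/t6.png

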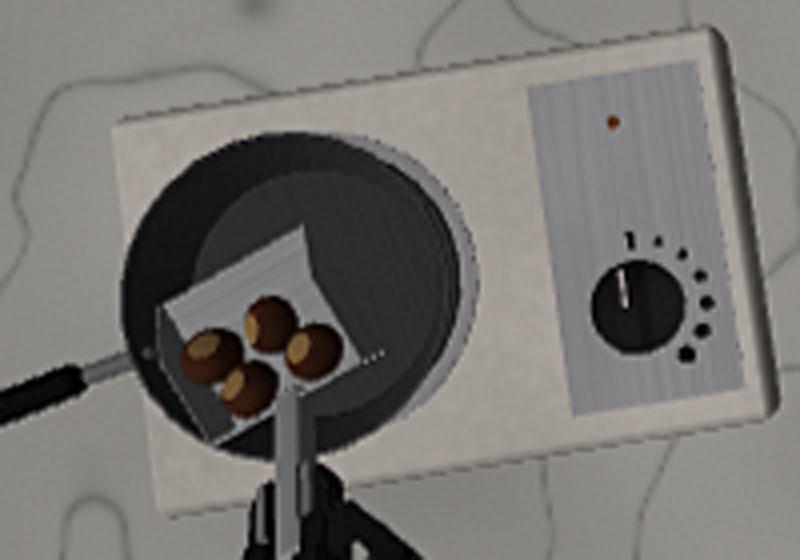

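```bash
python3 jog.py '[[0.004,0.001,-0.006,-0.001,0.05,-0.001,0],[0.0076,0.0017,-0.012,-0.002,0.105,-0.002,0],[0.0074,0.0017,-0.015,-0.002,0.21,-0.002,0],[0.007,0.0017,-0.0166,-0.002,0.315,-0.002,0],[-0.002,0.0017,-0.011,-0.002,0.419,-0.002,0],[-0.014,0.0018,-0.008,-0.001,0.559,-0.002,0],[-0.029,0.0018,0.0005,-0.001,0.7,-0.002,0],[-0.042,0.0018,0.006,-0.001,0.838,-0.003,0],[-0.057,0.0019,0.018,-0.001,0.978,-0.003,0],[-0.0716,0.0019,0.031,0,1.1175,-0.003,0]]'
python3 - <<'E'
from h import *
pour(58,.107,.03);pour(66,.107,.03)
im=ctrl.camera("top");cv2.imwrite("pics/t7.png",cv2.resize(im[160:300,20:220],None,fx=4,fy=4,interpolation=cv2.INTER_CUBIC))
P=params("top");print([(np.round(cast(P,c,.085)[0][:2]-PAN[:2],3),a) for c,a in chest(im)])
E
```

```text
time_s: 13.38
eef_pos: [0.5015, 0.2733, 0.2501]
eef_rot: [-0.149, -0.244, 0.957, -0.04]
wrist_force: [-0.2, 0.6, -1.4]
opening: 0.201
grasp_force: 59.8
[0.0022, 0.0008, 0.0044] [-0.0032, 0.0034, -0.002] rows>=0.1
[-0.0165, 0.0008, -0.001] [-0.0031, 0.143, -0.0022] rows>=0.8
[(array([ 0.072, -0.648]), np.int32(95)), (array([ 0.058, -0.014]), np.int32(102)), (array([ 0.038, -0.62 ]), np.int32(91)), (array([0.027, 0.024]), np.int32(96)), (array([0.023, 0.066]), np.int32(60)), (array([-0.005, -0.011]), np.int32(25))]
```

View pics/t7.png

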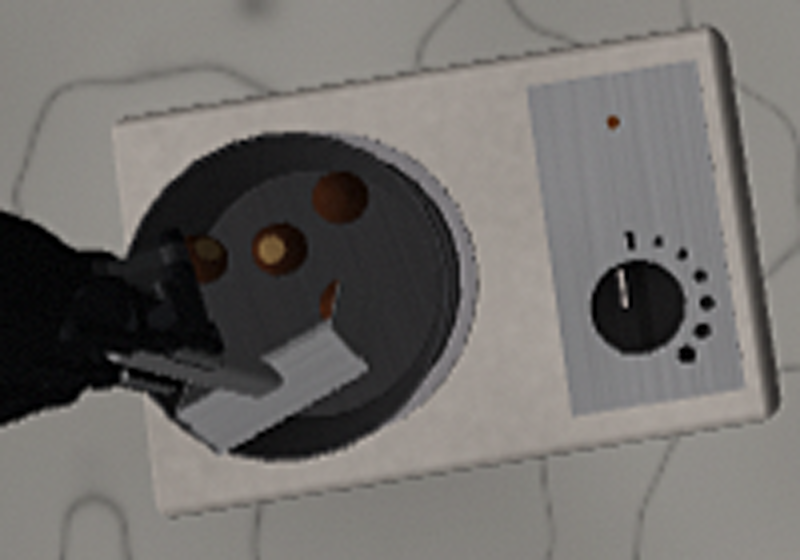

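All four chestnuts are in the pan, two clear of the scoop and two partly hidden by it. I lift straight up and level the scoop.

```bash
python3 - <<'E'
from h import *
pour(58,.16,.03);pour(20,.24,.0);pour(0,.26,-.04)
E
```

```text
[0.0229, 0.001, -0.0506] [-0.0015, -0.0074, -0.002] rows>=0.9
[0.0898, 0.0008, -0.0779] [-0.0022, -0.6706, -0.0015] rows>=3.6
[0.0759, 0.0009, -0.0644] [-0.0024, -1.0197, -0.0011] rows>=5.4
```

```bash
python3 jog.py '[[0.008,0,-0.017,0,0,0,0],[0.016,0.001,-0.034,0,0,0,0],[0.023,0.001,-0.051,0,0,0,0],[0.04,0.001,-0.06,0,-0.16,0,0],[0.06,0.001,-0.068,0,-0.33,0,0],[0.075,0.001,-0.073,0,-0.5,0,0],[0.09,0.001,-0.078,0,-0.67,0,0],[0.085,0.001,-0.073,0,-0.85,0,0],[0.076,0.001,-0.064,0,-1.02,0,0],[0.076,0.001,-0.064,0,-1.02,0,0]]'
python3 - <<'E'
from h import *
u=Rs(TY).apply([[1,0,0],[0,1,0]]);S=Rs(TY)
print(ctrl.get_obs()['q'])
rel(*scoop_tcp([*(TIN-.045*u[0][:2]),.12],S))
p,t=scoop_tcp([*(TIN-.045*u[0][:2]),.12],S); print(p)
E
```

```text
time_s: 14.68
eef_pos: [0.4479, 0.2473, 0.3289]
eef_rot: [0.334, -0.233, 0.909, 0.085]
wrist_force: [-0.9, 0.3, -1.2]
opening: 0.202
grasp_force: 59.8
[ 0.11091378 -0.54338857  2.17437603  0.32690974  0.87269337 -2.08963446]
[0.2435, -0.4125, -0.0235] [0.7417, 0.0045, 0.8796] rows>=7.7
[ 0.46989992 -0.21095847  0.18944516]
```

```bash
python3 jog.py '[[0.024,-0.041,-0.002,0.074,0,0.088,0],[0.049,-0.083,-0.005,0.148,0.001,0.176,0],[0.073,-0.124,-0.007,0.222,0.001,0.264,0],[0.097,-0.165,-0.009,0.297,0.002,0.352,0],[0.122,-0.206,-0.012,0.371,0.002,0.44,0],[0.146,-0.248,-0.014,0.445,0.003,0.528,0],[0.17,-0.289,-0.016,0.519,0.003,0.616,0],[0.195,-0.33,-0.019,0.593,0.004,0.704,0],[0.219,-0.371,-0.021,0.667,0.004,0.792,0],[0.2435,-0.4125,-0.0235,0.742,0.0045,0.88,0]]'
python3 - <<'E'
from h import *
u=Rs(TY).apply([[1,0,0],[0,1,0]]);S=Rs(TY)
print(ctrl.get_obs()['q'])
rel(*scoop_tcp([*(TIN-.045*u[0][:2]),.04],S));rel(*scoop_tcp([*(TIN-.045*u[0][:2]),.004],S))
im=ctrl.camera("top");P=params("top");print([(np.round(cast(P,c,.085)[0][:2]-PAN[:2],3),a) for c,a in chest(im)])
E
```

```text
time_s: 15.92
eef_pos: [0.4773, -0.213, 0.1959]
eef_rot: [0.327, 0.302, 0.889, -0.109]
wrist_force: [0.6, -0.3, -1.4]
opening: 0.204
grasp_force: 60.2
[-0.64569286 -0.29703726  2.30075373 -0.0051613   0.43360517 -1.55808334]
[0.0614, -0.0032, 0.0613] [0.0002, 0.0061, -0.0053] rows>=1.4
[0.0847, -0.0033, 0.0887] [0.0002, 0.0061, -0.0053] rows>=2.0
[(array([ 0.072, -0.648]), np.int32(94)), (array([ 0.058, -0.008]), np.int32(117)), (array([ 0.038, -0.621]), np.int32(93)), (array([0.027, 0.023]), np.int32(102)), (array([0.023, 0.072]), np.int32(119)), (array([-0.007, -0.031]), np.int32(116))]
```

```bash
python3 jog.py '[[0.02,-0.001,0.02,0,0.006,-0.005,0],[0.042,-0.002,0.042,0,0.006,-0.005,0],[0.062,-0.003,0.062,0,0.006,-0.005,0],[0.074,-0.003,0.076,0,0.006,-0.005,0],[0.08,-0.003,0.083,0,0.006,-0.005,0],[0.083,-0.003,0.087,0,0.006,-0.005,0],[0.0847,-0.003,0.0887,0,0.006,-0.005,0],[0.0847,-0.003,0.0887,0,0.006,-0.005,0]]'
python3 - <<'E'
from h import *
p,r=tcp();print('sc att',(r*toolR(Rs(0)).inv()).as_euler('ZYX',degrees=True))
print(p-Rs(TY).apply(GRIP+.019*TZ))
P=params("top");im=ctrl.camera("top");cv2.imwrite("pics/t8.png",cv2.resize(im[130:290,240:420],None,fx=4,fy=4,interpolation=cv2.INTER_CUBIC))
E
```

```text
time_s: 16.98
eef_pos: [0.4707, -0.2093, 0.0735]
eef_rot: [0.327, 0.298, 0.89, -0.109]
wrist_force: [2.6, 0.4, 2.4]
opening: 0.203
grasp_force: 60.7
sc att [-36.94959803  -0.27436566   0.0390589 ]
[ 0.53346694 -0.2569577   0.00406468]
```

```bash
python3 jog.py '[[0,0,0,0,0,0,1],[0,0,0,0,0,0,1],[0,0,0,0,0,0,1],[0,0,0,0,0,0,1],[0,0,-0.02,0,0,0,1],[0,0,-0.05,0,0,0,1],[0,0,-0.09,0,0,0,1],[0,0,-0.12,0,0,0,1]]'
python3 - <<'E'
from h import *
# knob: tool down, y perpendicular to bar; options
kR=lambda turn,flip=0: R.from_euler('Z',CY-turn+flip,degrees=True)
for flip in (0,180):
    T=kR(0,flip)*R.from_matrix(np.c_[[-1,0,0],[0,1,0],[0,0,-1.]])
    rel([*KN,.22],T)
print(ctrl.get_obs()['q'])
P=params("top");im=ctrl.camera("top");cv2.imwrite("pics/t8.png",cv2.resize(im[130:290,240:420],None,fx=4,fy=4,interpolation=cv2.INTER_CUBIC))
E
```

```text
time_s: 18.02
eef_pos: [0.4054, -0.1605, 0.1628]
eef_rot: [0.323, 0.298, 0.892, -0.108]
wrist_force: [0.7, -0.5, -0.3]
opening: 1.001
grasp_force: 0.0
[0.0112, 0.2637, -0.0837] [-0.2739, 0.6585, -0.7577] rows>=5.5
[0.0112, 0.2637, -0.0837] [0.8102, 0.337, 2.2347] rows>=12.8
[-0.65640561 -0.53509171  2.51412979  0.01688468  0.46729847 -1.59394096]
```

View pics/t8.png

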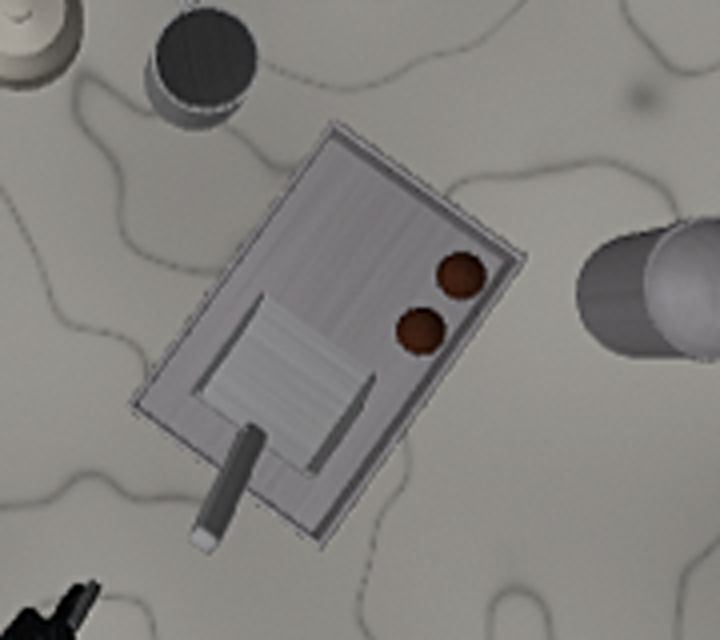

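The scoop lies flat in the tin and the two remaining chestnuts are untouched. I go to the knob.

```bash
python3 jog.py '[[0.003,0.03,-0.04,0,0,0,1],[0.005,0.08,-0.08,-0.1,0.13,-0.15,1],[0.011,0.264,-0.084,-0.274,0.6585,-0.758,1],[0.011,0.264,-0.084,-0.274,0.6585,-0.758,1],[0.011,0.264,-0.084,-0.274,0.6585,-0.758,1],[0.011,0.264,-0.084,-0.274,0.6585,-0.758,1],[0.011,0.264,-0.084,-0.274,0.6585,-0.758,1],[0.011,0.264,-0.084,-0.274,0.6585,-0.758,1],[0.011,0.264,-0.084,-0.274,0.6585,-0.758,1]]'
cat >> h.py <<'E'
def knobR(turn): return R.from_euler('Z',CY-turn,degrees=True)*R.from_matrix(np.c_[[-1,0,0],[0,1,0],[0,0,-1.]])
E
python3 - <<'E'
from h import *
rel([*KN,.077],knobR(0));print(ctrl.get_obs()['q'])
P=params("wrist");cv2.imwrite("pics/w9.png",ctrl.camera("wrist"))
K=R.from_euler('Z',CY,degrees=True)
print(proj(P,np.r_[KN,0]+K.apply([[.027,0,.101],[-.027,0,.101],[.043,0,.06]])))
E
```

```text
time_s: 19.2
eef_pos: [0.5147, 0.0872, 0.2188]
eef_rot: [-0.0, -0.072, 0.997, -0.0]
wrist_force: [-0.6, -0.2, 0.5]
opening: 1.004
grasp_force: 0.0
[0.0003, 0.0004, 0.1418] [-0.0001, -0.0002, -0.0014] rows>=2.3
[-5.96828734e-02  7.39838100e-02  1.75209847e+00 -1.45286161e-04
  1.31569337e+00 -1.77392687e+00]
[[256.20328464 214.77190395]
 [256.1257035  159.52365234]
 [256.0993058  215.50961206]]
```

View pics/w9.png

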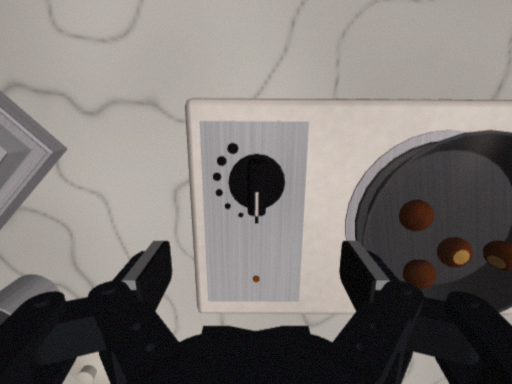

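The wrist view shows the knob bar on column 256, square to the image and centred between the fingers, as predicted. I descend and grip.

```bash
python3 jog.py '[[0,0,0.05,0,0,0,1],[0,0,0.1,0,0,0,1],[0,0,0.13,0,0,0,1],[0,0,0.141,0,0,-0.001,1],[0,0,0.141,0,0,-0.001,0],[0,0,0.141,0,0,-0.001,0],[0,0,0.141,0,0,-0.001,0],[0,0,0.141,0,0,-0.001,0],[0,0,0.141,0,0,-0.001,0]]'
```

```text
time_s: 20.38
eef_pos: [0.5158, 0.088, 0.0801]
eef_rot: [0.001, -0.073, 0.997, 0.001]
wrist_force: [-2.6, 3.2, 6.3]
opening: 0.195
grasp_force: 59.2
```

```bash
python3 jog.py '[[0,0,-0.003,0,0,0,0],[0,0,-0.006,0,0,0,0],[0,0,-0.009,0,0,0,0],[0,0,-0.012,0,0,0,0],[0,0,-0.013,0,0,0,0],[0,0,-0.013,0,0,0,0]]'
```

```text
time_s: 21.12
eef_pos: [0.5157, 0.088, 0.0919]
eef_rot: [0.001, -0.073, 0.997, 0.001]
wrist_force: [2.3, 4.8, -2.4]
opening: 0.195
grasp_force: 58.7
```

```bash
python3 jog.py '[[0,0,0,0,0,0.14,0],[0,0,0,0,0,0.28,0],[0,0,0,0,0,0.42,0],[0,0,0,0,0,0.56,0],[0,0,0,0,0,0.7,0],[0,0,0,0,0,0.84,0],[0,0,0,0,0,0.98,0],[0,0,0,0,0,1.12,0],[0,0,0,0,0,1.257,0],[0,0,0,0,0,1.257,0]]'
python3 - <<'E'
from h import *
p,r=tcp();print('turn',np.degrees((knobR(0).inv()*r).as_rotvec()),ctrl.get_obs()['torque'])
E
```

```text
time_s: 22.38
eef_pos: [0.5154, 0.088, 0.0919]
eef_rot: [-0.0, 0.528, 0.849, 0.001]
wrist_force: [1.1, 5.0, -2.6]
opening: 0.194
grasp_force: 59.0
turn [-9.25863507e-02 -5.41114705e-03  7.20388945e+01] [ 0.81416444 -0.27118811 -0.06911608]
```

```bash
python3 jog.py '[[0,0,0.003,0,0,0,0],[0,0,0.006,0,0,0,0],[0,0,0.009,0,0,0,0],[0,0,0.012,0,0,0,0],[0,0,0.0135,0,0,0,0],[0,0,0.0145,0,0,0,0],[0,0,0.0145,0,0,0,0]]'
```

```text
time_s: 23.25
eef_pos: [0.5157, 0.0879, 0.0799]
eef_rot: [0.0, 0.527, 0.85, 0.001]
wrist_force: [-7.2, 5.6, 22.8]
opening: 0.195
grasp_force: 62.3
```

```bash
python3 jog.py '[[0,0,-0.001,0,0,0,0],[0,0,-0.001,0,0,0,1],[0,0,-0.001,0,0,0,1],[0,0,-0.001,0,0,0,1],[0,0,-0.001,0,0,0,1],[0,0,-0.04,0,0,0,1],[0,0,-0.1,0,0,0,1],[0,0,-0.15,0,0,0,1],[0,0,-0.15,0,0,0,1]]'
python3 - <<'E'
from h import *
cv2.imwrite("pics/w10.png",ctrl.camera("wrist"))
E
```

```text
time_s: 24.38
eef_pos: [0.5181, 0.087, 0.2323]
eef_rot: [0.004, 0.527, 0.85, 0.002]
wrist_force: [0.6, -0.1, -0.3]
opening: 0.999
grasp_force: 0.0
```

View pics/w10.png

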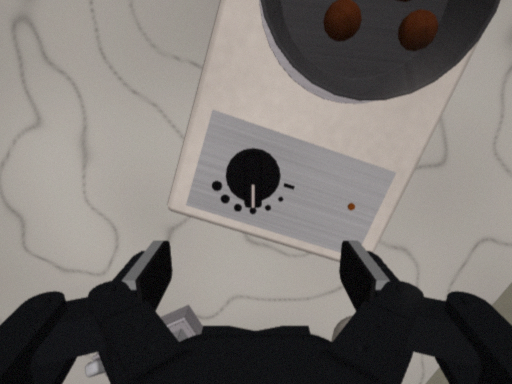

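The pointer at (253,195) lines up with the third dot at (253,211), and the knob is back at its home height. I let things settle and hand in.

```bash
python3 jog.py '[[0,0,-0.15,0,0,0,1],[0,0,-0.15,0,0,0,1],[0,0,-0.15,0,0,0,1],[0,0,-0.15,0,0,0,1],[0,0,-0.15,0,0,0,1]]'; python3 -c "
from bench import ctrl
print(ctrl.hand_in())"
```

```text
time_s: 25.05
eef_pos: [0.5143, 0.0872, 0.3743]
eef_rot: [-0.002, 0.527, 0.85, -0.001]
wrist_force: [0.6, -0.8, -0.4]
opening: 0.999
grasp_force: 0.0
the job is handed in; nothing more can be done
None
```

The job is handed in at 25 s (verdict not shown): four chestnuts are in the pan, two remain in the tin, the scoop lies flat in the tin, and the knob is pushed home at the third dot.

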